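# Nest the wooden bowls on the kitchen worktop

## Robot

A 6-joint arm with a two-finger parallel gripper is mounted at the origin on the work surface. World frame = base frame: x ahead of the robot, y to its left, z up, the work surface at z = 0. Lengths are in m, angles in rad, forces in N, time in s.
With the tool pointing down it reaches from about 0.325 to 0.9 m from the base axis. Payload 6.1 kg.
Tool frame: the origin (TCP) lies on the centre line of the jaws, within the pads' length; the fingertips stand 8 mm ahead of it and the grasp point (between the pads) lies 11 mm behind it (bot.finger_overhang is the distance from the TCP to the fingertips, in m); z points along the fingers, y is the line along which they close (so a half turn about z gives the same grasp; the last joint's range is limited). The gripper opens to 87 mm and grips with 3 to 60 N. Pads are 19 mm wide; open, the fingers measure 117 mm over their backs; the gripper's body (75 mm by 190 mm) begins 51 mm behind the grasp point.
Start: joints at [-1.43, 0.22, 1.526, -0, 1.395, -0.126], TCP at [0.165, -0.603, 0.231] pointing down, gripper open.
Joint ranges: [-2.98, 2.98], [-0.91, 2.08], [0.09, 2.57], [-1.24, 4.39], [0.2, 2.65], [-2.68, 2.68]. Speed limits (rad/s): [2.57, 2.57, 3.01, 3.14, 3.14, 3.14].

## Interface

Orientations are given as a unit quaternion [w, x, y, z].
In Python, from station import bot gives the robot as it stands.
- The arm moves only by the tool arm_command, never from a script. Its argument "steps" is text: rows parted by semicolons, each of 6 numbers parted by spaces: the shift along the tool's x, y, z in m, then the turn, a rotation vector about the tool's x, y, z in degrees. A call has 1 to 20 rows; each row shifts and turns the commanded pose from where the row before left it, along the tool's axes as they then stand; what a row does not reach is not made up. A row lasts 1/8 s, in which the tool goes at most 62.5 mm and 10.7 degrees, less where a joint would pass 70% of its speed; a pose out of reach is approached as far as the arm can. A call is refused whole if a number of a shift passes 0.0625 or a number of a turn 10.7, either way. A call with a gripper value outside its range is refused whole. "claw" is the finger opening in m, from 0 to 0.087, set as the call begins (left out, the last holds). The fingers move at their own pace and stop on an object; the grip force is fixed at half the most. Time passes only in rows, so rows that do not move let the fingers close. It gives the time, the measured TCP pose, the force, the opening and the grip force at its end, in the units of the state.
- bot.observe(): the state, without advancing time (a new reading comes with each control period).
- bot.snapshot(name): name is "side" or "top"; returns (picture, depth): 400x640x3 uint8, red, green, blue; 400x640 float32, m along the optical axis (not along the pixel's ray), 0 where there is no reading.
- bot.camera_model(name): a dict with "fx", "fy", "cx", "cy" (pixels), "dist_coeffs" ([k1, k2, p1, p2, k3] as OpenCV has them; the pictures are not rectified), "R" (3x3) and "t" (3): a world point X has camera coordinates R X + t. Camera axes: x right, y down, z forward; pixel columns grow to the right and rows downward; lengths in m; the calibration is good to about 2 mm. A picture is of the moment at which its call begins. camera_model takes no time and is no camera call.
- bot.job_done(): hands the job in; it is judged then, once.
Trained networks look in the newest picture that a camera, given by its name, has taken for a name from the list of things; names that differ only in an ending like _2 or _b are one class to them, and where a whole thing is asked for, a point or a joint stands for the part that bears it (a point fixed in the world has none). Each returns a list of dicts, best first, with "p" (0 to 1); they miss things now and then, are a little off and sometimes report something else, mostly with a low value. They report only what shows in the picture. A call takes as long as a camera call. They do not tell look-alikes from the thing itself.
- bot.look_for(camera, label): "at" ([x, y, z] in m, in world coordinates, good to about 4 mm: the middle of the surface that is visible of it).
- bot.cut_out(camera, label): "mask" (400x640 bool, what is visible of it).
- bot.tip_of(camera, label): "at" ([x, y, z] in m, in world coordinates, good to about 4 mm: a listed point, or the origin of a listed thing).
The state is a dict: "clock": time; "q": joint angles; "qvel": joint speeds; "joint_torque": joint torques, N m; "ee_pos": TCP position; "tcp_rot": TCP orientation; "ft_force": force on the tool from outside, world axes, zero at the start; "wrist_torque": the same for the moment, N m; "gripper_width": finger opening in m; "grasp_force": force on a finger pad.
Only numpy, scipy, OpenCV 4.12 (cv2) and the standard library are available. Lean on these libraries where they do the work, as an engineer would, in place of code of your own. Each camera call takes 0.05 s, during which the arm holds its last target. There are 200 camera calls.

## Task

Put the three round wooden bowls together as one nest, in size order: the middle-sized bowl standing inside the largest, and the smallest standing inside the middle-sized one, all of them upright and sitting flat on the floor of the bowl below. Set the bowls down rather than dropping them in.

Things in the scene. Friction and masses are not known exactly. Their poses are not given: they have to be found in the camera images.
- bowl_large: Largest of three loose bowls of plain pale wood, set apart in any order on the dark worktop (z = 0) among other things (a tall wooden utensil pot is not of the set). 190 mm across the rim, 166 foot, 64 high; wall and floor 8 thick, mouth 174 wide, inner floor flat, 8 above the underside. About 0.4 kg. Origin: centre of the underside, z up.
- bowl_medium: Middle-sized bowl: 126 mm across the rim, 104 foot, 58 high; wall and floor 8 thick, mouth 110 wide. About 0.18 kg. The top 28 mm of its wall is nearly upright and can be pinched anywhere from above, a finger inside and one outside. Nested, its rim stands 2 above the larger rim, with 24 of space all round. Origin: centre of the underside, z up.
- bowl_small: Smallest bowl: 66 mm across the rim, 48 foot, 52 high; wall and floor 8 thick, mouth 50 wide. About 0.06 kg. The top 28 mm of its wall is nearly upright and can be pinched anywhere from above, a finger inside and one outside. Nested, its rim stands 2 above the middle rim, with 22 of space all round. Origin: centre of the underside, z up.
Things that resemble listed ones, but are neither listed nor needed, are in the scene too. Leave any turquoise look-alike of the bowl_small alone.

How it is judged:
At the end, for the whole second after the job is handed in: Largest bowl on the worktop; middle-sized bowl in it and smallest in that, each within 30 mm of the outer bowl's axis (anywhere flat on its floor), underside 2 to 16 mm above the outer bowl's underside; all tilted under 10 degrees, the largest under 10 mm up, all at rest (height (world z) of bowl_large below 0.01 m and angle between each of bowl_large, bowl_medium, bowl_small's own z axis and vertical below 0.17 rad and horizontal distance between bowl_medium and bowl_large below 0.03 m and z of bowl_medium in the frame of bowl_large between 0.002 and 0.016 m and horizontal distance between bowl_small and bowl_medium below 0.03 m and z of bowl_small in the frame of bowl_medium between 0.002 and 0.016 m and linear speed of each of bowl_large, bowl_medium, bowl_small below 0.02 m/s); the robot touches nothing.
It fails at once if the middle-sized bowl is dropped into the largest (falls onto its floor at more than 0.8 m/s, a drop of over 30 mm) (horizontal distance between bowl_medium and bowl_large below 0.04 m and z of bowl_medium in the frame of bowl_large below 0.03 m and linear speed of bowl_medium above 0.8 m/s).
It fails at once if the smallest bowl is dropped into the middle-sized one (falls onto its floor at more than 0.8 m/s, a drop of over 30 mm) (horizontal distance between bowl_small and bowl_medium below 0.04 m and z of bowl_small in the frame of bowl_medium below 0.03 m and linear speed of bowl_small above 0.8 m/s).
It also fails if it takes over 61 s, if anything falls off the work surface, if the arm or the gripper's body presses on something with over 40 N, if the wrist force passes 120 N, or if a joint passes its speed limit or range.

## Working session

There is one attempt and no reset: what is moved stays moved. The work goes in short steps, Python scripts to look and compute and a tool call to move; the robot and the scene stay as the last step left them, time stands still between calls to the robot, and variables do not carry over. Pictures are saved under pics/ and viewed, at most 10 in all, crops included, and the job is handed in when it is done.

Besides the shell and the picture viewer there is one more tool, called after "Request:" by a JSON object that holds its "fn" and its "kwargs". arm_command: Moves the arm, as the interface text tells. Its arguments: {"type":"object","properties":{"steps":{"type":"string"},"claw":{"type":"number"}},"required":["steps"]}

```bash
mkdir -p pics
cat > h.py <<'E'
from station import bot
import numpy as np, cv2
def world(cam,depth):
    m=bot.camera_model(cam);K=np.array([[m['fx'],0,m['cx']],[0,m['fy'],m['cy']],[0,0,1]])
    v,u=np.mgrid[0:400,0:640]
    n=cv2.undistortPoints(np.stack([u,v],-1).reshape(-1,1,2).astype(float),K,np.array(m['dist_coeffs'])).reshape(400,640,2)
    P=np.dstack([n*depth[...,None],depth])
    return (P-np.array(m['t']))@np.array(m['R'])
E
python3 - <<'E'
from h import *
for c in("top","side"):
    p,d=bot.snapshot(c); cv2.imwrite(f"pics/{c}0.png",p[...,::-1]); np.save(c+"0",world(c,d)); np.save(c+"d",d)
    for l in("bowl_large","bowl_medium","bowl_small"):
        for r in bot.tip_of(c,l)[:4]: print(c,l,np.round(r['at'],3),round(r['p'],2))
print(bot.observe())
E
```

```text
top bowl_large [ 0.578 -0.266  0.   ] 0.88
top bowl_medium [ 0.607 -0.018 -0.001] 0.88
top bowl_small [0.583 0.274 0.002] 0.81
top bowl_small [0.69  0.285 0.002] 0.77
top bowl_small [0.579 0.177 0.001] 0.65
top bowl_small [ 0.598 -0.02   0.001] 0.23
side bowl_large [ 0.572 -0.267  0.001] 0.7
side bowl_medium [ 0.601 -0.02   0.004] 0.73
side bowl_small [0.689 0.287 0.   ] 0.9
side bowl_small [ 0.584  0.18  -0.001] 0.84
side bowl_small [0.581 0.281 0.   ] 0.6
{'clock': 0.4, 'q': array([-1.43009714e+00,  2.20602478e-01,  1.52667099e+00,  9.90657924e-06,
        1.39472010e+00, -1.26084568e-01]), 'qvel': array([ 0.00150618, -0.00092313, -0.00253737, -0.0012452 ,  0.00014177,
       -0.00060039]), 'joint_torque': array([-8.26300566e-04, -4.93870103e+01, -3.87086570e+01,  6.99067349e-02,
        5.01014222e-02, -5.88627950e-05]), 'ee_pos': array([ 0.16476196, -0.60277599,  0.23032149]), 'tcp_rot': array([-2.00487966e-04,  9.91116583e-01,  1.32995782e-01,  3.41160764e-06]), 'ft_force': array([-0.14993096,  0.4838982 ,  0.33743013]), 'wrist_torque': array([-0.02115932, -0.01629261,  0.00154871]), 'grasp_force': 0.0, 'gripper_width': 0.08713469821081136}
```

View pics/top0.png

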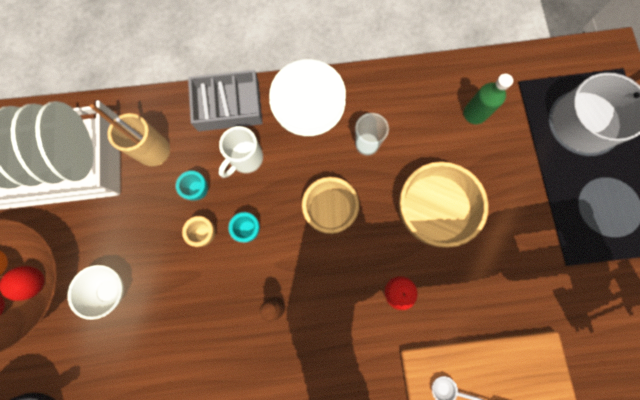

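View pics/side0.png

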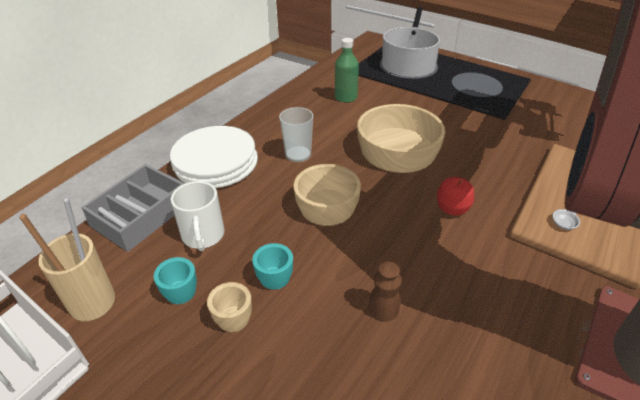

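The top view shows the large bowl at px (444,204), the medium one at (330,205) and the utensil pot at (138,140). There are three small-bowl candidates: turquoise at (191,185), turquoise at (243,227) and pale wood at (198,231). The wooden one at (198,231) fits the description. I'll confirm it in a crop and fit the rims.

Run:
```python
from h import *
from scipy.optimize import least_squares
im=cv2.imread("pics/top0.png"); cv2.imwrite("pics/crop.png",cv2.resize(im[150:270,150:310],None,fx=4,fy=4))
for c in("top","side"):
  W=np.load(c+"0.npy")
  for n,x,y,R,H in(("L",.576,-.266,.095,.064),("M",.604,-.019,.063,.058),("S",.582,.278,.033,.052)):
    r=np.hypot(W[...,0]-x,W[...,1]-y)
    P=W[(r<R+.012)&(W[...,2]>H-.004)&(W[...,2]<H+.006)]
    f=least_squares(lambda p:np.hypot(P[:,0]-p[0],P[:,1]-p[1])-(R-.004),[x,y],loss='soft_l1',f_scale=.002)
    print(c,n,len(P),f.x.round(4),P[:,2].max().round(4))
# neighbours
W=np.load("top0.npy")
for n,u,v in(("mug",240,150),("glass",371,135),("plate",308,97),("pepper",272,310),("apple",401,293),("bottle",490,100),("tq1",243,215),("tq2",191,173)):
  q=W[v-12:v+12,u-12:u+12].reshape(-1,3); print(n,q[q[:,2].argmax()].round(3))
```

```text
top L 1005 [ 0.5767 -0.2662] 0.0684
top M 597 [ 0.6059 -0.0207] 0.0626
top S 300 [0.585  0.2775] 0.0557
side L 748 [ 0.5743 -0.265 ] 0.0673
side M 738 [ 0.6037 -0.0184] 0.0621
side S 602 [0.582  0.2792] 0.0553
mug [0.45  0.012 0.86 ]
glass [0.45  0.012 0.86 ]
plate [0.45  0.012 0.86 ]
pepper [0.45  0.012 0.86 ]
apple [0.45  0.012 0.86 ]
bottle [0.45  0.012 0.86 ]
tq1 [0.45  0.012 0.86 ]
tq2 [0.45  0.012 0.86 ]
```

View pics/crop.png

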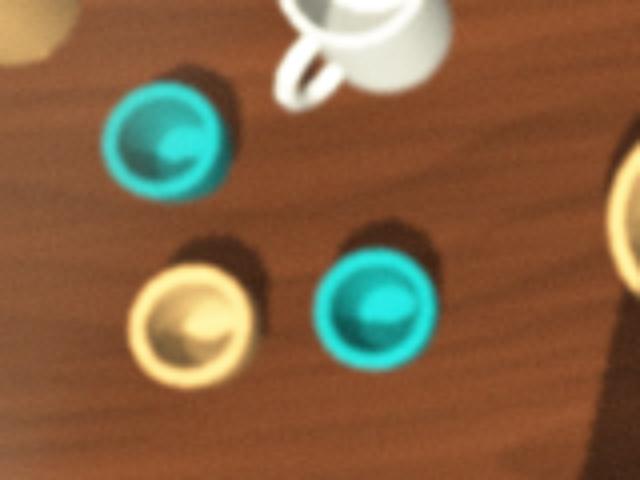

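The crop shows the wooden small bowl at top px (198,231), and both neighbours are turquoise. Next I'll check the clearance for a closing line along world y.

Run:
```python
from h import *
C=[]
for c in("top","side"):
  W=np.load(c+"0.npy"); d=np.load(c+"d.npy"); C.append(W[d>0])
P=np.vstack(C)
for n,x,y in(("M-",.605,-.0785),("M+",.605,.0395),("S-",.583,.249),("S+",.583,.307),("L-",.5755,-.3245),("L+",.5755,-.2065),("L-s",.5755,-.294),("L+s",.5755,-.237)):
  b=P[(abs(P[:,0]-x)<.06)&(abs(P[:,1]-y)<.12)&(P[:,2]<.5)]
  h=b[b[:,2]>.075]
  print(n,b[:,2].max().round(3),len(h), (h.min(0).round(3),h.max(0).round(3)) if len(h) else '')
q=P[(P[:,2]>.08)&(P[:,2]<.4)&(P[:,0]>.35)&(abs(P[:,1])<.5)]
import collections
k=collections.defaultdict(list)
for p in q:k[tuple((p[:2]//.05).astype(int))].append(p[2])
print({(round(a*.05,2),round(b*.05,2)):round(max(v),2) for (a,b),v in sorted(k.items()) if len(v)>15})
```

```text
M- 0.068 0 
M+ 0.063 0 
S- 0.056 0 
S+ 0.056 0 
L- 0.067 0 
L+ 0.068 0 
L-s 0.068 0 
L+s 0.068 0 
{(np.float64(0.35), np.float64(0.1)): np.float64(0.1), (np.float64(0.4), np.float64(0.1)): np.float64(0.1), (np.float64(0.7), np.float64(-0.2)): np.float64(0.1), (np.float64(0.7), np.float64(-0.15)): np.float64(0.1), (np.float64(0.7), np.float64(-0.1)): np.float64(0.1), (np.float64(0.7), np.float64(0.1)): np.float64(0.09), (np.float64(0.7), np.float64(0.15)): np.float64(0.1), (np.float64(0.7), np.float64(0.2)): np.float64(0.09), (np.float64(0.7), np.float64(0.45)): np.float64(0.09), (np.float64(0.75), np.float64(-0.45)): np.float64(0.16), (np.float64(0.75), np.float64(-0.4)): np.float64(0.16), (np.float64(0.75), np.float64(-0.2)): np.float64(0.1), (np.float64(0.75), np.float64(-0.15)): np.float64(0.1), (np.float64(0.75), np.float64(-0.1)): np.float64(0.1), (np.float64(0.75), np.float64(0.1)): np.float64(0.1), (np.float64(0.75), np.float64(0.15)): np.float64(0.09), (np.float64(0.75), np.float64(0.2)): np.float64(0.1), (np.float64(0.75), np.float64(0.3)): np.float64(0.12), (np.float64(0.75), np.float64(0.35)): np.float64(0.22), (np.float64(0.75), np.float64(0.4)): np.float64(0.12), (np.float64(0.75), np.float64(0.45)): np.float64(0.09), (np.float64(0.8), np.float64(-0.45)): np.float64(0.16), (np.float64(0.8), np.float64(-0.4)): np.float64(0.16), (np.float64(0.8), np.float64(0.3)): np.float64(0.12), (np.float64(0.8), np.float64(0.35)): np.float64(0.12), (np.float64(0.8), np.float64(0.4)): np.float64(0.21), (np.float64(0.8), np.float64(0.45)): np.float64(0.09), (np.float64(0.85), np.float64(0.45)): np.float64(0.09), (np.float64(2.2), np.float64(-0.35)): np.float64(0.09), (np.float64(2.2), np.float64(-0.3)): np.float64(0.11), (np.float64(2.2), np.float64(-0.25)): np.float64(0.13), (np.float64(2.2), np.float64(-0.2)): np.float64(0.13)}
```

Request:
{"fn": "arm_command", "kwargs": {"steps": "0 0 0 0 0 7.65; 0 0 0 0 0 7.65; 0.0275 -0.04 0 0 0 0; 0.0275 -0.04 0 0 0 0; 0.0275 -0.04 0 0 0 0; 0.0275 -0.04 0 0 0 0; 0.0275 -0.04 0 0 0 0; 0.0275 -0.04 0 0 0 0; 0.0275 -0.04 0 0 0 0; 0.0275 -0.04 0 0 0 0; 0.0275 -0.04 0 0 0 0; 0.0275 -0.04 0 0 0 0; 0.0275 -0.04 0 0 0 0; 0.0275 -0.04 0 0 0 0; 0.0275 -0.04 0 0 0 0; 0.0275 -0.04 0 0 0 0; 0.0275 -0.04 0 0 0 0; 0.0275 -0.04 0 0 0 0; 0 0 0 0 0 0; 0 0 0 0 0 0", "claw": 0.036}}

```text
clock: 2.9
ee_pos: [0.6045, 0.0368, 0.2302]
tcp_rot: [0.0, 1.0, 0.0, -0.0]
ft_force: [0.4, -0.2, -0.1]
gripper_width: 0.0358
grasp_force: 0.0
```

Request:
{"fn": "arm_command", "kwargs": {"steps": "0 -0.003 0.03 0 0 0; 0 0 0.03 0 0 0; 0 0 0.03 0 0 0; 0 0 0.03 0 0 0; 0 0 0.02 0 0 0; 0 0 0.02 0 0 0; 0 0 0.01 0 0 0; 0 0 0.01 0 0 0; 0 0 0.008 0 0 0; 0 0 0 0 0 0; 0 0 0 0 0 0"}}

```text
clock: 4.28
ee_pos: [0.6053, 0.04, 0.043]
tcp_rot: [0.0, 1.0, -0.0, 0.0]
ft_force: [-0.6, -0.1, 0.6]
gripper_width: 0.0361
grasp_force: 0.0
```

Request:
{"fn": "arm_command", "kwargs": {"steps": "0 0 0 0 0 0; 0 0 0 0 0 0; 0 0 0 0 0 0; 0 0 0 0 0 0; 0 0 0 0 0 0; 0 0 0 0 0 0; 0 0 0 0 0 0; 0 0 0 0 0 0", "claw": 0.0}}

```text
clock: 5.28
ee_pos: [0.6048, 0.0397, 0.0427]
tcp_rot: [0.0, 1.0, -0.0, -0.0]
ft_force: [-3.1, -2.5, 6.1]
gripper_width: 0.0091
grasp_force: 29.7
```

Request:
{"fn": "arm_command", "kwargs": {"steps": "0 0 -0.008 0 0 0; 0 0 -0.02 0 0 0; 0 0 -0.025 0 0 0; 0 0 -0.025 0 0 0; 0 0 -0.025 0 0 0; 0 0 -0.025 0 0 0; -0.003 0.02 0 0 0 0; -0.003 0.03 0 0 0 0; -0.004 0.03 0 0 0 0; -0.004 0.03 0 0 0 0; -0.004 0.03 0 0 0 0; -0.004 0.03 0 0 0 0; -0.004 0.03 0 0 0 0; -0.003 0.03 0 0 0 0; 0 0.02 0 0 0 0; 0 0 0 0 0 0; 0 0 0 0 0 0; 0 0 0 0 0 0"}}

```text
clock: 7.52
ee_pos: [0.576, -0.2089, 0.1704]
tcp_rot: [-0.0, 1.0, 0.0, -0.0]
ft_force: [-0.7, 0.2, -1.7]
gripper_width: 0.0077
grasp_force: 30.0
```

```bash
cat > m.py <<'E'
from h import *
from scipy.optimize import least_squares
def pcd(c,png=None):
    p,d=bot.snapshot(c)
    if png: cv2.imwrite(png,p[...,::-1])
    W=world(c,d); W[d<=0]=9; return W
E
python3 - <<'E'
from m import *
for c in("side","top"):
  W=pcd(c,f"pics/{c}1.png")
  r=bot.cut_out(c,"bowl_medium"); 
  for l in("bowl_medium","bowl_large"): print(c,l,[(np.round(k['at'],3),round(k['p'],2)) for k in bot.tip_of(c,l)[:2]])
  if r:
    P=W[r[0]['mask']]; P=P[(P[:,2]<.5)]; print(c,len(P),np.percentile(P,[2,50,98],axis=0).round(3))
print(bot.observe()['ee_pos'])
E
```

```text
side bowl_medium [(array([ 0.577, -0.26 ,  0.124]), 0.95)]
side bowl_large [(array([ 0.573, -0.269,  0.   ]), 0.72)]
side 1719 [[ 0.518 -0.322  0.13 ]
 [ 0.557 -0.229  0.159]
 [ 0.618 -0.205  0.185]]
top bowl_medium []
top bowl_large [(array([ 0.577, -0.269, -0.001]), 0.7)]
top 81 [[ 0.531 -0.315  0.165]
 [ 0.542 -0.308  0.179]
 [ 0.554 -0.297  0.181]]
[ 0.57593567 -0.20980055  0.17058112]
```

View pics/side1.png

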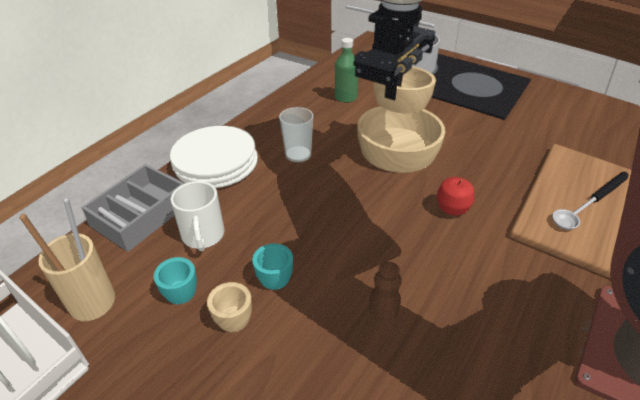

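The side view shows the medium bowl held upright at px (404,90), above the large bowl at (400,137). Lowering it now.

Request:
{"fn": "arm_command", "kwargs": {"steps": "0 0.001 0.02 0 0 0; 0 0 0.025 0 0 0; 0 0 0.02 0 0 0; 0 0 0.015 0 0 0; 0 0 0.015 0 0 0; 0 0 0.01 0 0 0; 0 0 0.005 0 0 0; 0 0 0.004 0 0 0; 0 0 0 0 0 0; 0 0 0 0 0 0; 0 0 0 0 0 0"}}

```text
clock: 9.3
ee_pos: [0.5763, -0.2112, 0.0572]
tcp_rot: [0.0, 1.0, -0.0, 0.001]
ft_force: [-0.9, 0.2, 1.8]
gripper_width: 0.0077
grasp_force: 29.9
```

Request:
{"fn": "arm_command", "kwargs": {"steps": "0 0 0.001 0 0 0; 0 0 0.001 0 0 0; 0 0 0.001 0 0 0; 0 0 0 0 0 0; 0 0 0 0 0 0"}}

```text
clock: 9.93
ee_pos: [0.5767, -0.2104, 0.0546]
tcp_rot: [-0.0, 1.0, 0.0, 0.001]
ft_force: [-0.6, 5.4, 7.0]
gripper_width: 0.008
grasp_force: 30.3
```

Request:
{"fn": "arm_command", "kwargs": {"steps": "0 0 0.001 0 0 0; 0 0 0 0 0 0; 0 0 0 0 0 0"}}

```text
clock: 10.3
ee_pos: [0.5768, -0.2103, 0.0538]
tcp_rot: [-0.0, 1.0, 0.0, 0.001]
ft_force: [-1.8, 6.4, 9.6]
gripper_width: 0.0081
grasp_force: 30.5
```

Request:
{"fn": "arm_command", "kwargs": {"steps": "0 0 0 0 0 0; 0 0 0 0 0 0; 0 0 0 0 0 0; 0 0 0 0 0 0", "claw": 0.018}}

```text
clock: 10.8
ee_pos: [0.5757, -0.2111, 0.0523]
tcp_rot: [-0.0, 1.0, -0.0, -0.0]
ft_force: [-0.3, 0.1, 0.2]
gripper_width: 0.018
grasp_force: 0.0
```

Request:
{"fn": "arm_command", "kwargs": {"steps": "0 0 -0.005 0 0 0; 0 0 -0.01 0 0 0; 0 0 -0.02 0 0 0; 0 0 -0.03 0 0 0; 0 0 -0.04 0 0 0; 0 0 -0.04 0 0 0; 0 -0.04 0 0 0 0; 0 -0.05 0 0 0 0; 0 -0.05 0 0 0 0; 0 -0.05 0 0 0 0; 0 -0.05 0 0 0 0; 0 -0.05 0 0 0 0; 0 -0.05 0 0 0 0; 0 -0.05 0 0 0 0; 0 -0.05 0 0 0 0; 0 -0.05 0 0 0 0; 0 -0.03 0 0 0 0; 0.007 0 0 0 0 0; 0 0 0 0 0 0; 0 0 0 0 0 0"}}

```text
clock: 13.3
ee_pos: [0.5834, 0.3078, 0.198]
tcp_rot: [0.0, 1.0, -0.001, 0.0]
ft_force: [-0.2, 0.0, -0.1]
gripper_width: 0.0182
grasp_force: 0.0
```

Run:
```python
from m import *
for c in("top","side"):
  W=pcd(c,f"pics/{c}2.png")
  for n,x,y,R,lo,hi in(("L",.576,-.266,.095,.058,.07),("M",.576,-.27,.063,.06,.074),("S",.583,.278,.033,.048,.058)):
    r=np.hypot(W[...,0]-x,W[...,1]-y)
    P=W[(r<R+.01)&(r>R-.02)&(W[...,2]>lo)&(W[...,2]<hi)]
    f=least_squares(lambda p:np.hypot(P[:,0]-p[0],P[:,1]-p[1])-(R-.004),[x,y],loss='soft_l1',f_scale=.002)
    A=np.c_[P[:,:2]-f.x,np.ones(len(P))]; a=np.linalg.lstsq(A,P[:,2],rcond=None)[0]
    print(c,n,len(P),f.x.round(4),"tilt",a[:2].round(3),"z",a[2].round(4))
print(bot.observe()['ee_pos'])
```

```text
top L 1055 [ 0.5767 -0.266 ] tilt [-0.003  0.001] z 0.0635
top M 676 [ 0.5803 -0.2648] tilt [-0.002  0.001] z 0.0655
top S 252 [0.585  0.2775] tilt [-0.005 -0.003] z 0.0514
side L 856 [ 0.5741 -0.2646] tilt [-0.001 -0.003] z 0.0627
side M 562 [ 0.5776 -0.2635] tilt [-0.004 -0.004] z 0.0646
side S 599 [0.5821 0.2792] tilt [ 0.004 -0.003] z 0.0519
[0.58321884 0.30788253 0.19780328]
```

View pics/side2.png

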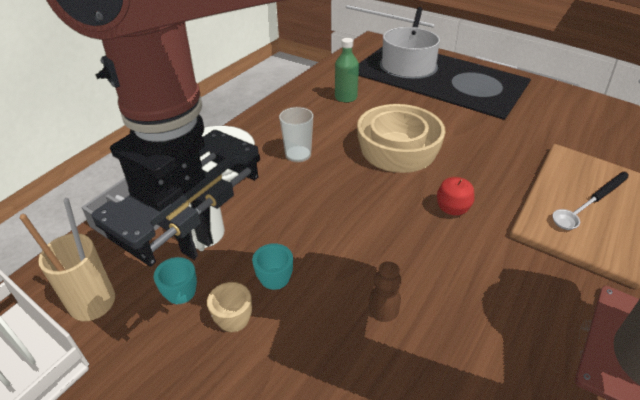

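The medium bowl sits flat in the large one at px (400,130), and the small wooden bowl is still untouched at (230,305). Grasping the small bowl next.

Request:
{"fn": "arm_command", "kwargs": {"steps": "0 0 0.03 0 0 0; 0 0 0.03 0 0 0; 0 0 0.03 0 0 0; 0 0 0.02 0 0 0; 0 0 0.02 0 0 0; 0 0 0.012 0 0 0; 0 0 0.01 0 0 0; 0 0 0.01 0 0 0; 0 0 0 0 0 0; 0 0 0 0 0 0", "claw": 0.03}}

```text
clock: 14.65
ee_pos: [0.5834, 0.3092, 0.036]
tcp_rot: [-0.0, 1.0, -0.0, 0.0]
ft_force: [0.0, -0.5, 0.1]
gripper_width: 0.0298
grasp_force: 0.0
```

Request:
{"fn": "arm_command", "kwargs": {"steps": "0 0 0 0 0 0; 0 0 0 0 0 0; 0 0 0 0 0 0; 0 0 0 0 0 0; 0 0 0 0 0 0; 0 0 0 0 0 0; 0 0 0 0 0 0", "claw": 0.0}}

```text
clock: 15.52
ee_pos: [0.5835, 0.3088, 0.0362]
tcp_rot: [0.0, 1.0, -0.0, 0.0]
ft_force: [0.3, -2.7, 5.7]
gripper_width: 0.0107
grasp_force: 28.0
```

Request:
{"fn": "arm_command", "kwargs": {"steps": "0 0 -0.01 0 0 0; 0 0 -0.02 0 0 0; 0 0 -0.03 0 0 0; 0 0 -0.03 0 0 0; 0 0 -0.03 0 0 0; 0 0 -0.03 0 0 0; 0 0.03 0 0 0 0; 0 0.045 0 0 0 0; 0 0.05 0 0 0 0; 0 0.05 0 0 0 0; 0 0.05 0 0 0 0; 0 0.05 0 0 0 0; 0 0.05 0 0 0 0; 0 0.05 0 0 0 0; 0 0.05 0 0 0 0; 0 0.05 0 0 0 0; -0.005 0.042 0 0 0 0; 0 0.03 0 0 0 0; 0 0 0 0 0 0; 0 0 0 0 0 0"}}

```text
clock: 18.02
ee_pos: [0.578, -0.2373, 0.1862]
tcp_rot: [-0.0, 1.0, -0.0, 0.0]
ft_force: [0.2, 0.6, -1.2]
gripper_width: 0.0105
grasp_force: 29.6
```

Run:
```python
from m import *
o=bot.observe();print(o['ee_pos'],o['gripper_width'])
for c in("side","top"):
  W=pcd(c,f"pics/{c}3.png")
  print(c,[(np.round(k['at'],3),round(k['p'],2)) for k in bot.tip_of(c,"bowl_small")[:4]])
im=cv2.imread("pics/side3.png");cv2.imwrite("pics/crop3.png",cv2.resize(im[20:180,310:510],None,fx=3,fy=3))
```

```text
[ 0.57802454 -0.23728554  0.18619543] 0.010504070432923295
side [(array([0.696, 0.289, 0.002]), 0.97), (array([0.584, 0.18 , 0.001]), 0.95), (array([ 0.574, -0.26 ,  0.154]), 0.91)]
top [(array([0.579, 0.179, 0.001]), 0.73)]
```

View pics/crop3.png

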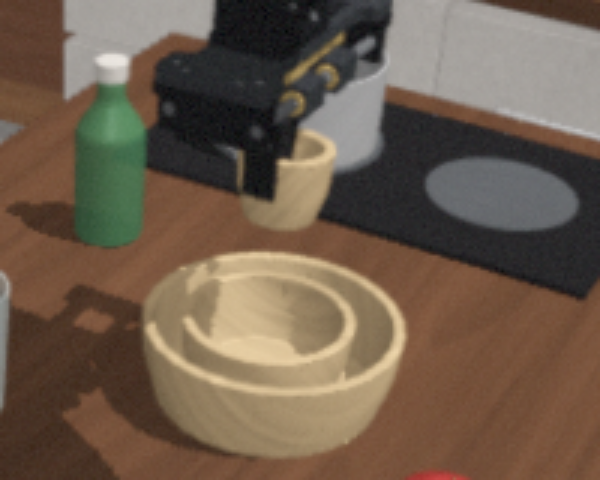

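The crop shows the small bowl held upright at (288,180), above the nest at (275,330). Lowering it now.

Request:
{"fn": "arm_command", "kwargs": {"steps": "0 0.001 0.02 0 0 0; 0 0 0.03 0 0 0; 0 0 0.025 0 0 0; 0 0 0.02 0 0 0; 0 0 0.015 0 0 0; 0 0 0.01 0 0 0; 0 0 0.006 0 0 0; 0 0 0.003 0 0 0; 0 0 0.001 0 0 0; 0 0 0 0 0 0; 0 0 0 0 0 0"}}

```text
clock: 19.6
ee_pos: [0.5781, -0.2391, 0.056]
tcp_rot: [0.0, 1.0, -0.0, 0.0]
ft_force: [1.2, -0.2, -0.9]
gripper_width: 0.0101
grasp_force: 29.6
```

Request:
{"fn": "arm_command", "kwargs": {"steps": "0 0 0.001 0 0 0; 0 0 0.001 0 0 0; 0 0 0.001 0 0 0; 0 0 0 0 0 0; 0 0 0 0 0 0"}}

```text
clock: 20.23
ee_pos: [0.5784, -0.2386, 0.0537]
tcp_rot: [-0.0, 1.0, -0.0, 0.0]
ft_force: [-1.0, 3.9, 6.7]
gripper_width: 0.0108
grasp_force: 29.9
```

In contact (about 7 N), so I'll release and retreat.

Request:
{"fn": "arm_command", "kwargs": {"steps": "0 0 0 0 0 0; 0 0 0 0 0 0; 0 0 0 0 0 0; 0 0 0 0 0 0", "claw": 0.018}}

```text
clock: 20.72
ee_pos: [0.5777, -0.2391, 0.0523]
tcp_rot: [-0.0, 1.0, -0.0, -0.0]
ft_force: [-0.1, 0.1, 0.7]
gripper_width: 0.0179
grasp_force: 0.0
```

Request:
{"fn": "arm_command", "kwargs": {"steps": "0 0 -0.005 0 0 0; 0 0 -0.01 0 0 0; 0 0 -0.02 0 0 0; 0 0 -0.03 0 0 0; 0 0 -0.04 0 0 0; 0 0 -0.04 0 0 0; 0 -0.04 0 0 0 0; 0 -0.05 0 0 0 0; 0 -0.05 0 0 0 0; 0 -0.05 0 0 0 0; 0 -0.05 0 0 0 0; 0 -0.05 0 0 0 0; 0 -0.05 0 0 0 0; 0 -0.04 0 0 0 0; 0 0 0 0 0 0; 0 0 0 0 0 0; 0 0 0 0 0 0; 0 0 0 0 0 0"}}

```text
clock: 22.98
ee_pos: [0.5781, 0.14, 0.1977]
tcp_rot: [0.0, 1.0, -0.001, 0.0]
ft_force: [-0.8, -0.5, -0.1]
gripper_width: 0.0181
grasp_force: 0.0
```

Run:
```python
from m import *
for c in("top","side"):
  W=pcd(c,f"pics/{c}4.png")
  for n,x,y,R,lo,hi in(("L",.576,-.266,.095,.058,.07),("M",.579,-.264,.063,.06,.074),("S",.579,-.268,.033,.06,.076)):
    r=np.hypot(W[...,0]-x,W[...,1]-y)
    P=W[(r<R+.01)&(r>R-.02)&(W[...,2]>lo)&(W[...,2]<hi)]
    f=least_squares(lambda p:np.hypot(P[:,0]-p[0],P[:,1]-p[1])-(R-.004),[x,y],loss='soft_l1',f_scale=.002)
    A=np.c_[P[:,:2]-f.x,np.ones(len(P))]; a=np.linalg.lstsq(A,P[:,2],rcond=None)[0]
    print(c,n,len(P),f.x.round(4),"tilt",a[:2].round(3),"z",a[2].round(4))
o=bot.observe();print(o['ee_pos'],o['ft_force'])
im=cv2.imread("pics/side4.png");cv2.imwrite("pics/crop4.png",cv2.resize(im[80:200,310:510],None,fx=3,fy=3))
```

```text
top L 1063 [ 0.5766 -0.266 ] tilt [-0.004  0.001] z 0.0635
top M 679 [ 0.5802 -0.2648] tilt [-0.003  0.003] z 0.0655
top S 345 [ 0.5787 -0.2631] tilt [-0.008  0.012] z 0.0672
side L 865 [ 0.5741 -0.2646] tilt [-0.002 -0.004] z 0.0626
side M 563 [ 0.5775 -0.2635] tilt [ 0.001 -0.002] z 0.0646
side S 311 [ 0.5766 -0.2613] tilt [ 0.003 -0.003] z 0.066
[0.57806822 0.14021769 0.19757052] [ 0.52991569 -0.82211063  1.04705827]
```

View pics/crop4.png

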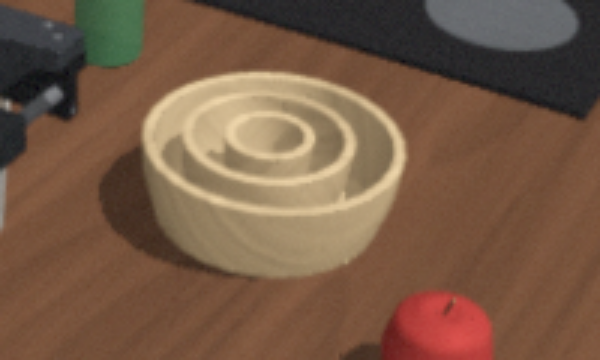

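The crop shows all three bowls nested, flat and close to concentric around (270,140), with the gripper clear of them.

```bash
python3 -c "from station import bot; print(bot.job_done())"
```

```text
the job is handed in; nothing more can be done
None
```

The three wooden bowls are nested in size order, upright and flat within about 5 mm of each other's axes, and I handed the job in at about 23 s of the 61 s allowed; it returned no verdict.

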